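Pack one rotary dimmer set into its kit tray, heaviest part lowest

ROBOT

A 6-joint arm with a two-finger parallel gripper is mounted at the origin on the work surface. World frame = base frame: x ahead of the robot, y to its left, z up, the work surface at z = 0. Lengths are in m, angles in rad, forces in N, time in s.
With the tool pointing down it reaches from about 0.275 to 0.875 m from the base axis. Payload 12.5 kg.
Tool frame: the origin (TCP) lies midway between the tips of the shut fingers; the grasp point (between the pads) lies 19 mm behind it; z points along the fingers, y is the line along which they close (so a half turn about z gives the same grasp; the last joint's range is limited). The gripper opens to 85 mm and grips with 20 to 120 N. Pads are 22 mm wide; open, the fingers measure 114 mm over their backs; the gripper's body (76 mm by 85 mm) begins 54 mm behind the grasp point. The pads swing forward as they close: fully open they stand 13 mm farther back than shut.
Start: joints at [-1.345, 0.351, 1.652, -0, 1.139, -0.085], TCP at [0.168, -0.524, 0.231] pointing down, gripper open.
Joint ranges: [-2.75, 2.75], [-0.79, 2.1], [0.01, 2.65], [-1.57, 4.71], [0.07, 3.14], [-2.87, 2.87]. Speed limits (rad/s): [2.22, 2.22, 2.79, 3.14, 3.14, 3.14].

INTERFACE

Orientations are given as a rotation vector (axis times angle).
In Python, from workcell import ctrl gives the robot as it stands. Calls block until the motion is done:
- ctrl.goto(position, orientation): joint-space move of the TCP to a pose.
- ctrl.move_l(position, orientation=None, rate=0.15): straight line of the TCP; orientation=None keeps the orientation; rate is the mean speed in m/s.
- ctrl.set_joints(angles): joint-space move.
- ctrl.command_gripper(opening, effort=None): opening from 0.0 (shut) to 1.0 (fully open); effort is the grip in N (None keeps the last); returns when the fingers have stopped.
- ctrl.wait(seconds).
- ctrl.solve_ik(position, orientation): joint angles nearest the present ones, or None.
- ctrl.read_camera(name): name is "scene" or "top" or "wrist"; returns a dict with "image" (400x640x3 uint8, blue, green, red), "depth" (400x640 float32, m along the optical axis (not along the pixel's ray), 0 where there is no reading), "mtx" (3x3 intrinsics, pixels), "rvec" (rotation vector, rad) and "tvec" (3), from world to camera coordinates, as OpenCV has them; the wrist camera has in their place "tool_from_camera" (4x4, takes a point from camera to tool coordinates, whose origin is the TCP and whose axes are the flange's). Camera axes: x right, y down, z forward; pixel columns grow to the right and rows downward; lengths in m; the calibration is good to about 2 mm. The wrist camera is an equidistant fisheye: a pixel r from the principal point sees the ray r / f radians off the axis. A picture is of the moment at which its call begins: read the wrist's pose just before it.
A pose or a line that the arm cannot do raises ctrl.IKError and nothing moves.
- ctrl.job_done(): hands the job in; it is judged then, once.
Readings, each from a call of its own:
- ctrl.get_t(): time.
- ctrl.get_joint_positions(): joint angles.
- ctrl.get_joint_vel(): joint speeds.
- ctrl.get_joint_torque(): joint torques, N m.
- ctrl.get_tcp_pos(): TCP position.
- ctrl.get_orientation(): TCP orientation.
- ctrl.get_wrist_force(): force on the tool from outside, world axes, zero at the start.
- ctrl.get_moment(): the same for the moment, N m.
- ctrl.get_finger_gap(): opening from 0.0 (shut) to 1.0 (fully open).
- ctrl.get_grasp_force(): force on a finger pad.
Only numpy, scipy, OpenCV 4.12 (cv2) and the standard library are available. Lean on these libraries where they do the work, as an engineer would, in place of code of your own. Each camera call takes 0.05 s, during which the arm holds its last target. There are 200 camera calls.

TASK

Pack the loose dimmer set into the empty kit tray, one part at a time and heaviest lowest: first the metal back box, then the dimmer insert in it with its plate flat on the box's rim, then the square cover over the blue potentiometer flat on that plate, and last the knob over the brass spindle, flat on the cover. Keep every part upright and the square parts lined up with the box as in the finished set, which stays untouched in its own tray; finish with everything released and at rest.

Things in the scene. Friction and masses are not known exactly. Their poses are not given: they have to be found in the camera images.
- casting: die-cast metal back box, open on top, plain grey metal, 64 x 64 mm, 38 mm high, about 430 g (0.3 to 0.6 kg); walls 5 mm, the square pocket is 54 x 54 mm and 31 mm deep. Stands loose, open side up. Origin: centre of its underside, z up, x and y square to its sides (alike every quarter turn)
- insert: dimmer insert, 110 g, upright: black module 44 x 44 mm, 22 mm high; on it an aluminium plate 64 x 64 mm, 22 to 25 mm above the origin; mid-plate a round blue potentiometer, 22 mm wide, 25 to 37 mm up (grip here), then a brass spindle 9 mm wide, 37 to 51 mm up. Origin: centre of its underside, z up, x and y square to its sides. Seated, its origin is 16 mm above the back box's
- cover: white plastic square cover, 60 x 60 mm, 14 mm thick, about 30 g, with a round through hole 34 mm in diameter in its middle. Lies flat. Origin: centre of its underside, z up, x and y square to its sides. On the insert's plate its origin lies 25 mm above the insert's
- knob: white plastic round knob with a grey pointer line on top, 44 mm in diameter at the foot, 42 mm at the top, 22 mm high, about 20 g, with a blind bore in its underside about 21 mm in diameter and 16 mm deep. Lies loose, bore down. Origin: centre of its underside, z up. On the cover its origin lies 39 mm above the insert's; any turn about z will do
- tray_empty: empty kit tray, black plastic, fixed to the bench, 98 x 98 mm, walls 6 mm thick and 14 mm high, inside 86 x 86 mm, inner floor 6 mm above the bench. One of two such trays; which is left and which is right changes. Origin: centre of its underside, x and y square to its sides
- tray_full: the other kit tray, the same in shape and size and fixed too, in which the finished set stands. Origin: centre of its underside
- finished_set: a finished set in the other tray, already packed just as asked (box, insert, cover, knob, as one piece 64 x 64 mm, 77 mm high, about 0.6 kg). To be left alone. Origin: centre of its underside
There are look-alikes about, which are no part of the job. Leave any red look-alike of the cover alone.

How it is judged:
By the outcome, as a careful person would: the job done as asked, in the order asked, and still so for the second after the job is handed in, with the robot touching nothing.
It also fails if it takes over 109 s, if anything falls off the work surface, if the arm or the gripper's body presses on something with over 40 N, if the wrist force passes 120 N, or if a joint passes its speed limit or range.

## Working session

There is one attempt and no reset: what is moved stays moved. The work goes in short steps, each a Python script; the robot and the scene stay as the last script left them, time stands still between calls to the robot, and variables do not carry over. Pictures are saved under pics/ and viewed, at most 14 in all, crops included, and the job is handed in when it is done.

```bash
ls; mkdir -p pics
python3 - <<'E'
from workcell import ctrl
import cv2,numpy as np,pickle
for n in("scene","top"):
    r=ctrl.read_camera(n); cv2.imwrite(f"pics/{n}0.png",r["image"]); pickle.dump(r,open(f"{n}0.pkl","wb"))
    R=cv2.Rodrigues(r["rvec"])[0]; print(n,-R.T@np.ravel(r["tvec"]),R[2],r["mtx"][0,0],(r["depth"]>0).mean())
print(ctrl.get_t(),ctrl.get_orientation())
E
```

```text
pics
scene [ 1.34118935 -0.45509138  0.77983595] [-0.63811459  0.39119373 -0.66315702] 422.6981769454089 0.99576171875
top [ 0.46415591 -0.00999479  0.86268926] [ 0.171013    0.03020269 -0.98480574] 374.1917176784096 0.996015625
0.1 [-3.10264737e+00 -4.86037476e-01  7.42434637e-05]
```

View pics/top0.png

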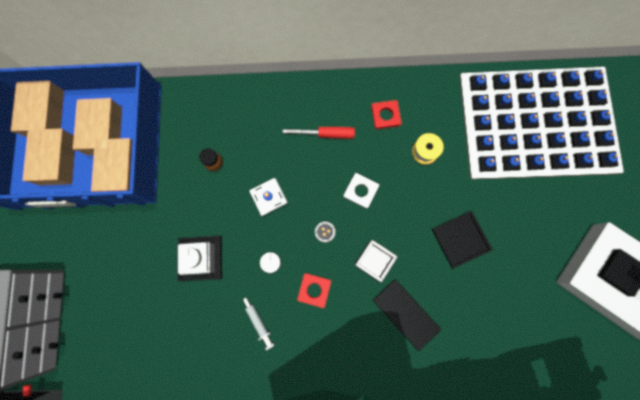

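View pics/scene0.png

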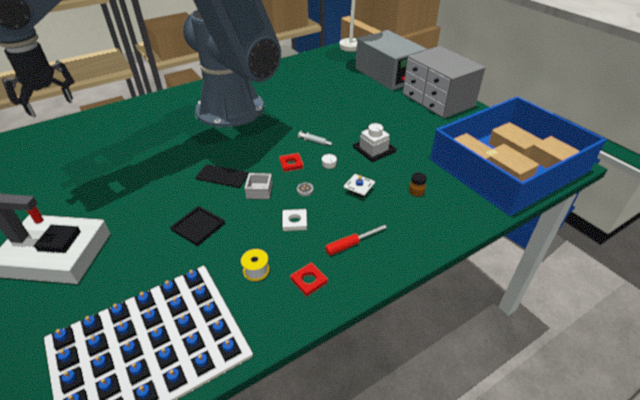

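The top view shows:
- Empty tray, black square with a rim, at (462,239). The black thing at (406,314) is a flat slab with no rim.
- Back box at (376,260), insert at (268,196), white cover at (361,190) and knob at (270,262).
- Finished set at (200,258).
- Red covers at (314,291) and (387,114), and a grey round piece with brass at (325,232), are look-alikes.

I'll measure these using depth and check them in one enlarged crop.

```bash
cat > h.py <<'E'
import numpy as np,cv2
def world(r):
    R=cv2.Rodrigues(np.asarray(r["rvec"]))[0];v,u=np.mgrid[:400,:640];K=r["mtx"];d=r["depth"]
    c=np.stack([(u-K[0,2])/K[0,0]*d,(v-K[1,2])/K[1,1]*d,d],-1)
    return (c-np.ravel(r["tvec"]))@R
def rect(P,m):
    (c,s,a)=cv2.minAreaRect((P[m][:,:2]*1000).astype(np.float32)); return np.round(c,1),np.round(s,1),round(a,1)
E
python3 - <<'E'
import pickle,cv2,numpy as np
from h import *
r=pickle.load(open("top0.pkl","rb"));P=world(r);im=r["image"]
print("bench z",np.percentile(P[200:230,420:430,2],[5,50,95]))
for n,u,v,w,zt in[("casting",376,260,24,.038),("insert",268,196,24,.025),("cover",361,190,22,.014),("knob",270,262,15,.022),("ring?",325,232,14,.02),("tray",462,239,36,.014),("slab",406,314,40,.01),("full",200,258,28,.014)]:
    m=np.zeros(im.shape[:2],bool);m[v-w:v+w,u-w:u+w]=1
    z=P[...,2];print(n,"zmax",np.percentile(z[m],[50,90,98,99.8]).round(4),end=" ")
    s=m&(z>zt-.005)&(z<zt+.006)
    if s.sum()>4: print(s.sum(),*rect(P,s))
c=im[150:350,180:500];cv2.imwrite("pics/crop1.png",cv2.resize(c,(800,500),interpolation=cv2.INTER_CUBIC))
E
```

```text
bench z [-0.00119449  0.00120101  0.00385285]
casting zmax [0.0032 0.0379 0.0409 0.8627] 277 [ 478.9 -115.5] [63.9 64.3] 54.8
insert zmax [0.0026 0.0279 0.0388 0.8627] 700 [631.8 121.5] [64.6 63.7] 25.2
cover zmax [0.0023 0.016  0.0178 0.8627] 523 [640.8 -93. ] [59.6 61.3] 60.9
knob zmax [0.0028 0.0245 0.0259 0.8627] 299 [482.5 118.8] [41.6 42. ] 43.2
ring? zmax [0.0028 0.013  0.015  0.8627] 12 [545.6  -4.1] [29.3 28.5] 24.5
tray zmax [0.0027 0.0117 0.0166 0.8627] 724 [ 521.3 -312.7] [98.2 99.7] 23.1
slab zmax [0.0027 0.0114 0.0133 0.8627] 2269 [ 362.9 -178.3] [170.4 162.1] 85.4
full zmax [0.0092 0.0829 0.0864 0.8627] 539 [496.9 281.1] [98.1 99.6] 1.2
```

View pics/crop1.png

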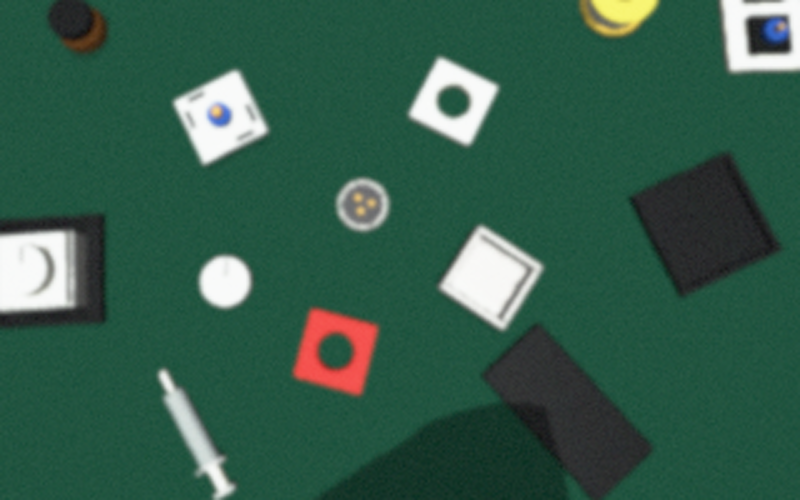

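Each candidate fits its described size. The box is 64x64 mm at 38 mm high, and the insert has a 64 mm plate with the blue potentiometer. The white cover is 60 mm, the knob 42 mm, and the tray is rimmed at 98 mm. The 29 mm ring, the slab and the red covers are decoys. I'll move the box first.

```bash
cat >> h.py <<'E'
from workcell import ctrl
from scipy.spatial.transform import Rotation as Ro
def ori(deg):
    c,s=np.cos(np.radians(deg)),np.sin(np.radians(deg))
    return Ro.from_matrix(np.array([[-s,c,0],[c,s,0],[0,0,-1.]])).as_rotvec() # columns x=(-s,c,0) y=(c,s,0)
def q6(p,a):
    q=ctrl.solve_ik(p,ori(a)); return 9 if q is None else abs(q[5])
def choose(pts):  # [(pos,yaw)] -> 0 or 180 flip
    return min((0,180),key=lambda f:max(q6(p,a+f) for p,a in pts))
def pick(xy,yaw,z,opn,effort,up=.16,app=.06):
    x,y=xy; o=ori(yaw)
    ctrl.command_gripper(opn)
    ctrl.goto([x,y,z+app],o); ctrl.move_l([x,y,z],o,rate=.1)
    ctrl.command_gripper(0.,effort); print("gap",ctrl.get_finger_gap()*85,"f",ctrl.get_grasp_force())
    ctrl.move_l([x,y,up],o,rate=.2); print("lift",ctrl.get_finger_gap()*85,ctrl.get_wrist_force().round(2) if hasattr(ctrl.get_wrist_force(),'round') else ctrl.get_wrist_force(),"t",ctrl.get_t())
def place(xy,yaw,z,opn,app=.04,up=.16):
    x,y=xy; o=ori(yaw)
    ctrl.goto([x,y,z+app],o); ctrl.move_l([x,y,z],o,rate=.06); ctrl.wait(.2)
    print("down",ctrl.get_tcp_pos(),ctrl.get_wrist_force())
    ctrl.command_gripper(opn); ctrl.move_l([x,y,up],o,rate=.2); print("t",ctrl.get_t())
E
python3 - <<'E'
from h import *
B=(.4789,-.1155);T=(.5213,-.3127);a,b=-35.2,-66.9
f=choose([((*B,.07),a),((*T,.07),b)]);print(f)
pick(B,a+f,.006,1.,60,up=.1)
place(T,b+f,.0125,.95,app=.05)
E
```

```text
0
gap 62.89362102144082 f 66.33246302604675
lift 62.568489056854574 [-0.73  0.36 -6.86] t 3.9833
down [ 0.52136521 -0.3127274   0.01291059] [-4.47711886  3.21485137  4.6294585 ]
t 7.2167
```

Run:
```python
from h import *
import pickle
I=(.6318,.1215)
ctrl.set_joints([-1.345,.351,1.652,0,1.139,-.085])
r=ctrl.read_camera("top");P=world(r);z=P[...,2];im=r["image"];pickle.dump(r,open("top1.pkl","wb"))
m=np.zeros(z.shape,bool);m[195:285,415:510]=1
s=m&(z>.037)&(z<.052);print("box",s.sum(),np.median(z[s]),*rect(P,s))
s=m&(z>.009)&(z<.019);print("tray",*rect(P,s))
cv2.imwrite("pics/c2.png",cv2.resize(im[180:300,390:530],(700,600),interpolation=cv2.INTER_CUBIC))
```

```text
box 334 0.044779062729152955 [ 520.4 -311.4] [64.2 64.8] 22.3
tray [ 521.2 -312.7] [98.3 99.5] 22.6
```

View pics/c2.png

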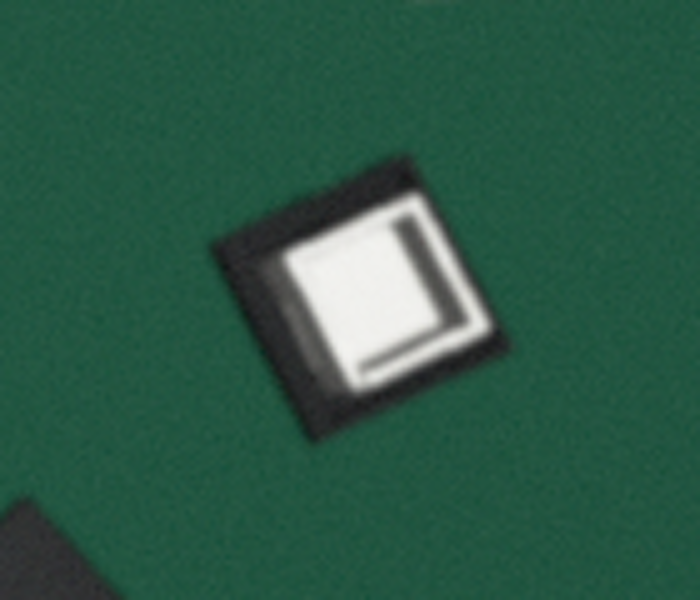

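The box is seated in the tray: centre (520.4,-311.4), rim at 44 mm, about 22.7°. Next is the insert, gripped by its potentiometer along the same axis so the camera bias cancels.

Run:
```python
from h import *
import pickle
I=(.6318,.1215);T=(.5210,-.3128);a,b=-64.8,-67.3
f=choose([((*I,.09),a),((*T,.15),b)]);print(f)
pick(I,a+f,.0275,.55,50,up=.15)
place(T,b+f,.050,.55,app=.06)
ctrl.set_joints([-1.345,.351,1.652,0,1.139,-.085])
r=ctrl.read_camera("top");P=world(r);z=P[...,2];im=r["image"];pickle.dump(r,open("top2.pkl","wb"))
m=np.zeros(z.shape,bool);m[195:285,415:510]=1
s=m&(z>.040)&(z<.053);print("plate",s.sum(),np.percentile(z[s],[10,50,90]),*rect(P,s))
A=np.c_[P[s][:,:2]-P[s][:,:2].mean(0),np.ones(s.sum())];print("slope",np.linalg.lstsq(A,z[s],rcond=None)[0])
cv2.imwrite("pics/c3.png",cv2.resize(im[180:300,390:530],(700,600),interpolation=cv2.INTER_CUBIC))
r=ctrl.read_camera("scene");cv2.imwrite("pics/s3.png",cv2.resize(r["image"][170:270,140:260],(720,600),interpolation=cv2.INTER_CUBIC))
```

```text
0
gap 18.881440262954868 f 48.71430158615112
lift 19.256179077389596 [ 0.26 -0.34 -1.02] t 13.9667
down [ 0.52105156 -0.31286338  0.05046786] [-1.67472553  2.74529876  5.76599523]
t 18.05
plate 850 [0.04614723 0.04830977 0.05010663] [ 520.4 -311.8] [64.4 65.4] 22.8
slope [ 0.00061955 -0.01237347  0.04814691]
```

View pics/c3.png

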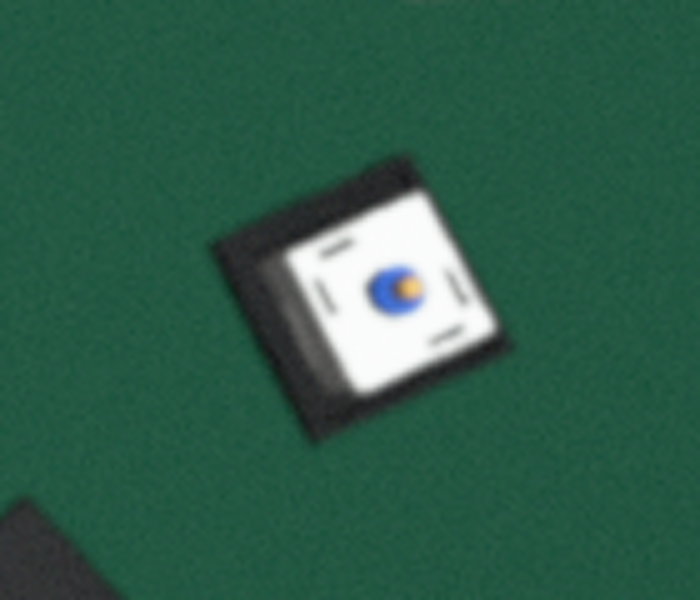

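View pics/s3.png

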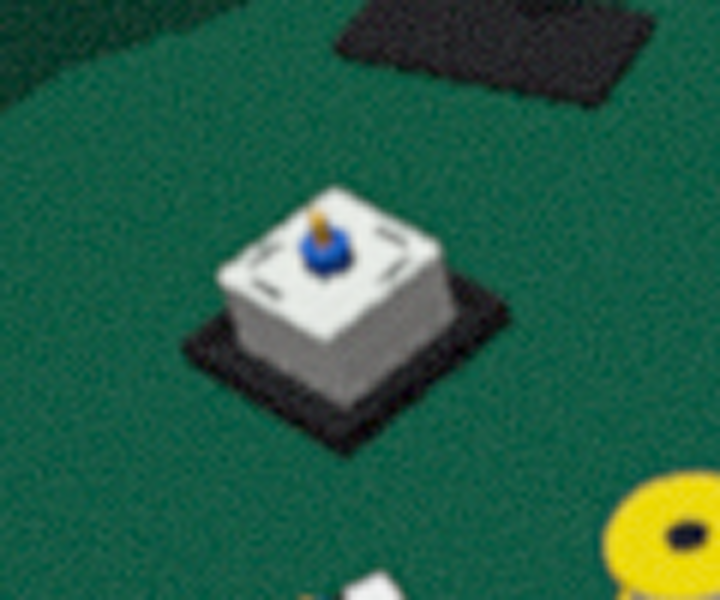

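The insert is seated square and flat: centre (520.4,-311.8), 22.8°, plate at 47–48 mm. The white cover at top-image pixel (361,190) is next.

Run:
```python
from h import *
import pickle
I=(.6408,-.0930);T=(.5210,-.3128);a,b=-29.1,-67.3
f=choose([((*I,.09),a),((*T,.15),b)]);print(f)
pick(I,a+f,.001,1.,25,up=.15)
place(T,b+f,.0485,.9,app=.06)
ctrl.set_joints([-1.345,.351,1.652,0,1.139,-.085])
r=ctrl.read_camera("top");P=world(r);z=P[...,2];im=r["image"];pickle.dump(r,open("top3.pkl","wb"))
m=np.zeros(z.shape,bool);m[195:285,415:510]=1
s=m&(z>.056)&(z<.067);print("cover",s.sum(),np.percentile(z[s],[10,50,90]),*rect(P,s))
A=np.c_[P[s][:,:2]-P[s][:,:2].mean(0),np.ones(s.sum())];print("slope",np.linalg.lstsq(A,z[s],rcond=None)[0])
s=m&(z>.043)&(z<.052);print("plate",s.sum(),*rect(P,s))
m[:]=0;m[245:280,255:287]=1;s=m&(z>.017)&(z<.028);print("knob",*rect(P,s))
cv2.imwrite("pics/c4.png",cv2.resize(im[180:300,390:530],(700,600),interpolation=cv2.INTER_CUBIC))
r=ctrl.read_camera("scene");cv2.imwrite("pics/s4.png",cv2.resize(r["image"][170:270,140:260],(720,600),interpolation=cv2.INTER_CUBIC))
```

```text
0
gap 58.69156184718131 f 27.27073699235916
lift 59.26653291426337 [ 0.02 -0.41 -0.35] t 24.5167
down [ 0.52114322 -0.31293773  0.048847  ] [-1.16268683  1.59955496  5.75314149]
t 27.8833
cover 732 [0.05971205 0.06200673 0.06392176] [ 520.2 -312.2] [60.2 61.5] 22.5
slope [ 0.00230016 -0.00553545  0.06188303]
plate 188 [ 519.9 -310.8] [64.4 62.7] 22.6
knob [482.5 118.6] [42.  41.4] 25.3
```

View pics/c4.png

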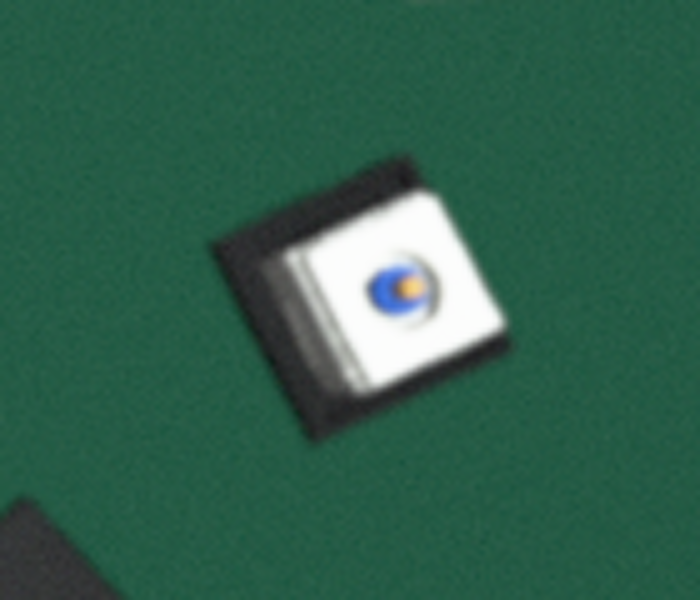

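View pics/s4.png

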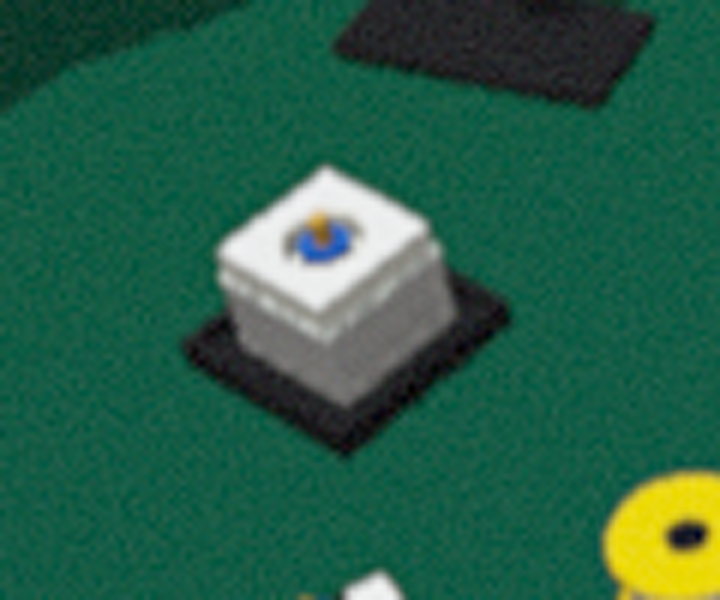

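The cover lies flat: centre (520.2,-312.2), 22.5°, top at 61–62 mm, with the potentiometer and spindle inside its hole. The knob is next.

Run:
```python
from h import *
I=(.4825,.1187);T=(.5210,-.3130);a=b=-67.3
f=choose([((*I,.09),a),((*T,.15),b)]);print(f)
pick(I,a+f,.003,.85,25,up=.17)
place(T,b+f,.0645,.72,app=.06,up=.18)
ctrl.set_joints([-1.345,.351,1.652,0,1.139,-.085])
r=ctrl.read_camera("top");P=world(r);z=P[...,2];im=r["image"]
m=np.zeros(z.shape,bool);m[195:285,415:510]=1
s=m&(z>.077)&(z<.095);print("knob",s.sum(),np.percentile(z[s],[10,50,90]),*rect(P,s))
s=m&(z>.056)&(z<.067);print("cover",s.sum(),np.percentile(z[s],[10,50,90]),*rect(P,s))
cv2.imwrite("pics/c5.png",cv2.resize(im[180:300,390:530],(700,600),interpolation=cv2.INTER_CUBIC))
r=ctrl.read_camera("scene");cv2.imwrite("pics/s5.png",cv2.resize(r["image"][170:270,140:260],(720,600),interpolation=cv2.INTER_CUBIC))
```

```text
0
gap 42.702028183263536 f 24.539424711329048
lift 42.95997796601961 [ 0.28  0.7  -1.49] t 34.4583
down [ 0.52113078 -0.3130961   0.06477293] [-1.52391411  1.23790037  4.62198142]
t 38.4583
knob 370 [0.0824056  0.08423804 0.0858716 ] [ 521.  -311.8] [42.6 41.4] 88.0
cover 456 [0.06026556 0.06237642 0.06404173] [ 520.4 -312.3] [60.  61.9] 22.3
```

View pics/c5.png

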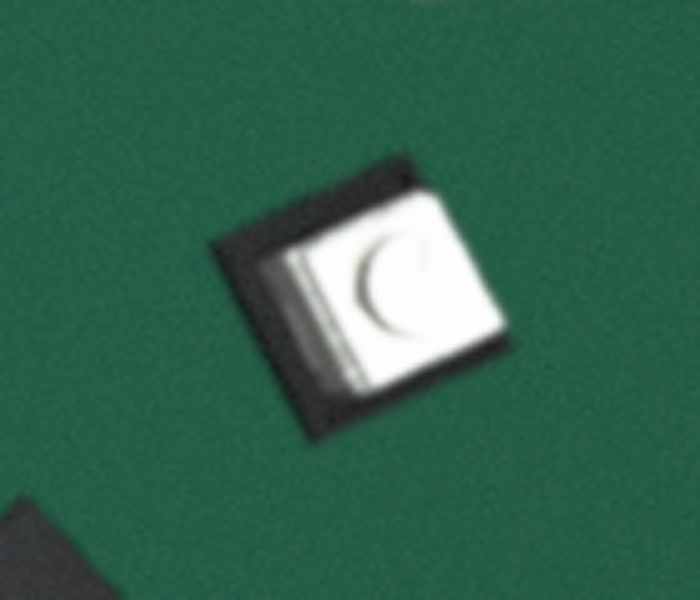

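View pics/s5.png

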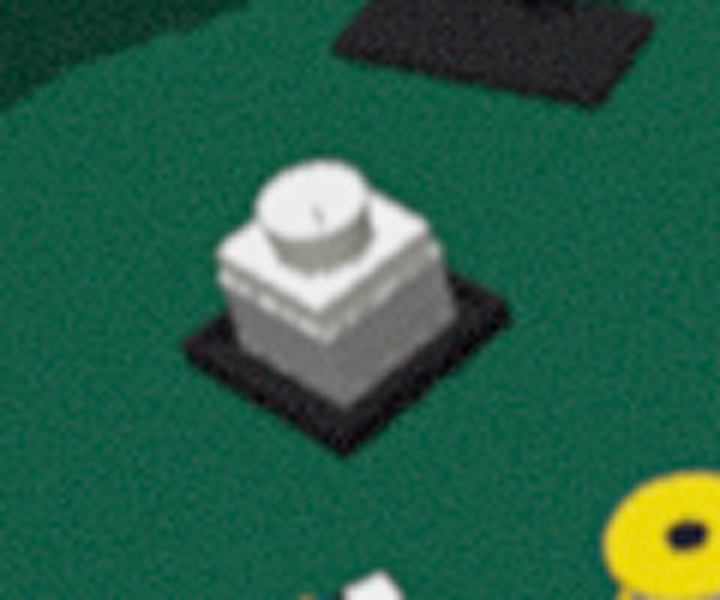

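The knob sits flat on the cover: centre (521.0,-311.8), top at 83–84 mm, within 1 mm of the cover's centre. The arm is clear, so I'm handing in.

```bash
python3 -c "
from workcell import ctrl
print(ctrl.job_done())"
```

```text
the job is handed in; nothing more can be done
None
```

I packed the dimmer set in the empty tray in the order asked (back box, insert, cover, knob), with the last images showing it upright, flat and lined up with the box to within about 1 mm. The arm was clear of it, and I handed the job in at about 40 s of the 109 s; no verdict was shown.

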